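Morning emergency-stop check on the cheese-packing conveyor

ROBOT

A 6-joint arm with a two-finger parallel gripper is mounted at the origin on the work surface. World frame = base frame: x ahead of the robot, y to its left, z up, the work surface at z = 0. Lengths are in m, angles in degrees, forces in N, time in s.
With the tool pointing down it reaches from about 0.25 to 0.725 m from the base axis. Payload 9.7 kg.
Tool frame: the origin (TCP) lies between the finger pads; the fingertips stand 17 mm ahead of it and the grasp point (between the pads) lies 2 mm behind it; z points along the fingers, y is the direction in which the jaws open and shut (so a half turn about z gives the same grasp; the last joint's range is limited). The gripper opens to 85 mm and grips with 20 to 120 N. Pads are 22 mm wide; open, the fingers measure 114 mm over their backs; the gripper's body (76 mm by 85 mm) begins 54 mm behind the grasp point. The pads swing forward as they close: fully open they stand 13 mm farther back than shut.
Start: joints at [-64.458, 4.979, 10.078, 95.1, 0, 90], TCP at [0.237, -0.496, 0.248] pointing down, gripper open.
Joint ranges: [-179.16, 179.16], [-48.56, 103.87], [-65.8, 70.77], [-126.05, 130.52], [-82.76, 87.17], [-180, 180]. Speed limits (degrees/s): [127.2, 127.2, 147.25, 180, 180, 180].

INTERFACE

Orientations are given as [roll, pitch, yaw] about the fixed x, y, z axes, in that order (R = Rz(yaw) Ry(pitch) Rx(roll)).
In Python, from workcell import monitor, cams, order gives the robot as it stands. The module is installed in compiled form; this text tells all that it offers.
- The arm moves only by the shell command python3 -m handwheel 'ROWS' [OPENING] [FORCE]. ROWS is JSON, a list of rows, each a list of 6 numbers: the shift along the tool's x, y, z in m, then the turn, a rotation vector about the tool's x, y, z in degrees. In form: [[tx, ty, tz, wx, wy, wz], ...]. A call has exactly 8 rows; each row shifts and turns the commanded pose from where the row before left it, along the tool's axes as they then stand; what a row does not reach is not made up. A row lasts 1/12 s, in which the tool goes at most 41.7 mm and 7.16 degrees, less where a joint would pass 70% of its speed; a pose out of reach is approached as far as the arm can. A call is refused whole if a number of a shift passes 0.0417 or a number of a turn 7.16, either way. A call with a gripper value outside its range is refused whole. OPENING is the opening, from -1 (shut) to 1 (fully open), set as the call begins (- or left out, the last holds). The fingers move at their own pace and stop on an object; FORCE is the grip in N (left out, the last holds). Time passes only in rows, so rows that do not move let the fingers close, or fill a call up. It gives the time, the measured TCP pose, the force and the opening at its end, in the units of the state.
- monitor.get_obs(): the state, without advancing time (a new reading comes with each control period).
- cams.camera(name): name is "side" or "top" or "wrist"; returns a dict with "img" (420x560x3 uint8, red, green, blue), "depth" (420x560 float32, m along the optical axis (not along the pixel's ray), 0 where there is no reading), "fx", "fy", "cx", "cy" (pixels), "distortion" ([k1, k2, p1, p2, k3] as OpenCV has them; the pictures are not rectified), "rvec" (rotation vector, rad) and "tvec" (3), from world to camera coordinates, as OpenCV has them; the wrist camera has in their place "tool_from_camera" (4x4, takes a point from camera to tool coordinates, whose origin is the TCP and whose axes are the flange's). Camera axes: x right, y down, z forward; pixel columns grow to the right and rows downward; lengths in m; the calibration is good to about 2 mm. A picture is of the moment at which its call begins: read the wrist's pose just before it.
- order.job_done(): hands the job in, once; it reports no verdict.
The state is a dict: "time": time; "q": joint angles; "qd": joint speeds; "joint_efforts": joint torques, N m; "ee_pos": TCP position; "tcp_rot": TCP orientation; "wrist_force": force on the tool from outside, world axes, zero at the start; "torque": the same for the moment, N m; "opening": finger opening in m.
Only numpy, scipy, OpenCV 4.12 (cv2) and the standard library are available. Lean on these libraries where they do the work, as an engineer would, in place of code of your own. Each camera call takes 0.05 s, during which the arm holds its last target. There are 200 camera calls.

TASK

Do the opening check of the conveyor's control box: push the big mushroom stop button straight in until it latches down, then twist it clockwise by pushing one of its lobes round from the side, never taking the head between the fingers, until it unlatches and springs fully out again. Then press the tall reset button fully in and let it come back out. Nothing on the counter is to be lifted or pushed about, and the start button sunk in its collar must not be pressed.

Things in the scene. Friction and masses are not known exactly. Their poses are not given: they have to be found in the camera images.
- station: control box screwed to the counter: 140 (x) by 290 (y) by 85 mm high, level lid. Origin: centre of its underside; x points away from the operator, y to the left along its length, z up. On the lid, from its centre: mushroom button at (0, +85) mm on a flat 88 mm plate, reset button at (-34, -85), start button at (+34, -85), pilot lamp 26 mm across, 16 mm high at (+42, -20)
- estop_top (a point): centre of the top of the mushroom head, on its upright axis; moves with it: 37 mm above the lid when out, about 29 mm when latched. The head is a dome 54 mm across and 18 mm thick with three lobes around it. Below it only a collar 42 mm across, 6 mm high, stands on the lid, so there is free room beside and between the lobes down to the lid. Pressing it in takes about 10 N, hard stop after 11 mm
- estop_lobe (a point): outer end, half-way up, of the lobe which points along the box's -x when untwisted; turns with the head. The three lobes are 120 degrees apart, 16 mm wide with round ends, reach 38 mm from the axis (11 mm beyond the dome) and span 3 to 16 mm below the dome's top: about 13 to 26 mm above the lid when latched
- estop_press (a joint): how far the mushroom button is in (m): 0 = out, pushed down; pushed past about 6 mm it snaps into its latch and then stays at about 8.3 mm by itself; hard stop at 11 mm; unlatched, a spring pushes it out with 5 to 7 N
- estop_twist (a joint): twist of the mushroom head (rad), growing clockwise seen from above: 0 at rest, stop at 0.95. A spring resists (0.03 N m at rest, 0.05 at 0.5 rad: 1 to 2 N at a lobe) and turns it back when let go. It unlatches at about 0.45 rad and then springs fully out; let go before that, it stays latched
- reset_top (a point): centre of the top of the reset button: a plain round cap 22 mm across that stands 16 mm above the lid, bezel 32 mm across and 4 mm high around it; the nearer of the two push-buttons to the operator (box's -x side)
- reset (a joint): how far the reset button is pressed (m): 0 = out, 0.005 = fully in (about 5 N); springs back
- start_top (a point): centre of the top of the start button: round cap 22 mm across, 6 mm above the lid, sunk in a round collar 35 mm across and 11 mm high
- start (a joint): how far the start button is pressed (m): 0 = out, 0.005 = fully in
- mini_cheese: small waxed cheese, a squat barrel 66 mm across and 42 mm high; origin at the centre of its underside; loose bystander
- label_roll: roll of blank labels standing on its end, 68 mm across, 40 mm high, hollow core; origin at the centre of its underside; loose bystander
- mustard: small glass jar with a metal lid, 60 mm across, 85 mm high; origin at the centre of its underside; loose bystander
- cheese_plane: cheese plane lying flat, 255 mm long along its x axis, wooden handle to -x, blade 60 mm wide to +x, at most 16 mm high; origin on the counter near its middle; loose bystander
- gouda: waxed cheese 120 mm across and 58 mm high; origin at the centre of its underside; loose bystander
- spray: cleaning bottle 60 mm across and 170 mm high, standing; origin at the centre of its underside; loose bystander

How it is judged (in metres and radians):
On the way, in this order (a step that is already met when the one before it is completed fails the run):
1. the mushroom button is pushed in to its latch (value of joint estop_press above 0.007 m), for 0.2 s.
2. the latched head is twisted clockwise while it is still in (value of joint estop_twist above 0.3 rad and value of joint estop_press above 0.006 m).
3. the mushroom button has unlatched and sprung out (value of joint estop_press below 0.0015 m), for 0.2 s.
4. the reset button is pressed fully in (value of joint reset above 0.004 m), for 0.05 s.
At the end, for the whole second after the job is handed in: the mushroom button is fully out (within 1.5 mm) and turned back to rest (within 0.1 rad), the reset and start buttons are out (within 1 mm), and the six loose things stand where they were (within 20 mm) (value of joint estop_press below 0.0015 m and value of joint estop_twist below 0.1 rad and value of joint each of reset, start below 0.001 m and distance of each of mini_cheese, label_roll, mustard, cheese_plane, gouda, spray from where it was at the start of the episode below 0.02 m); the robot touches nothing.
It fails at once if the start button is pressed (more than 2.5 mm in) (value of joint start above 0.0025 m).
It fails at once if the mushroom head is taken between the fingers (the grasp point comes down over the head's axis to the level of its top) (horizontal distance between the grasp point and estop_top below 0.018 m and z of the grasp point in the frame of estop_top below 0.01 m).
It fails at once if one of the loose things on the counter is lifted or pushed more than 20 mm (distance of any of mini_cheese, label_roll, mustard, cheese_plane, gouda, spray from where it was at the start of the episode above 0.02 m).
It also fails if it takes over 50 s, if anything falls off the work surface, if the arm or the gripper's body presses on something with over 40 N, if the wrist force passes 120 N, or if a joint passes its speed limit or range.

## Working session

There is one attempt and no reset: what is moved stays moved. The work goes in short steps, Python scripts to look and compute and a shell command to move; the robot and the scene stay as the last step left them, time stands still between calls to the robot, and variables do not carry over. Pictures are saved under pics/ and viewed, about 8 in all and at most 12, crops included, and the job is handed in when it is done.

```bash
mkdir -p pics; cat > h.py <<'E'
import numpy as np, cv2
from workcell import monitor, cams, order
from scipy.spatial.transform import Rotation as R
def cloud(name):
    o=monitor.get_obs(); c=cams.camera(name); d=c["depth"]
    K=np.array([[c["fx"],0,c["cx"]],[0,c["fy"],c["cy"]],[0,0,1.]])
    v,u=np.mgrid[:420,:560]
    n=cv2.undistortPoints(np.stack([u,v],-1).reshape(-1,1,2).astype(float),K,np.array(c["distortion"])).reshape(420,560,2)
    P=np.concatenate([n*d[...,None],d[...,None]],-1)
    if "rvec" in c:
        M=cv2.Rodrigues(np.array(c["rvec"],float))[0]; W=(P-np.array(c["tvec"]).ravel())@M
    else:
        T=np.array(c["tool_from_camera"]); Pt=P@T[:3,:3].T+T[:3,3]
        W=Pt@R.from_euler('xyz',o["tcp_rot"],degrees=True).as_matrix().T+np.array(o["ee_pos"])
    W[d==0]=np.nan
    return c["img"],W,o
E
python3 - <<'E'
from h import *
img,W,o=cloud("top"); print(o)
cv2.imwrite("pics/top.png",img[...,::-1]); np.save("top.npy",W)
img,W,o=cloud("side"); cv2.imwrite("pics/side.png",img[...,::-1]); np.save("side.npy",W)
E
```

```text
{'time': 0.0, 'q': array([-6.44565994e+01,  5.01298943e+00,  1.00335319e+01,  9.51001178e+01,
       -1.39227270e-04,  9.00004456e+01]), 'qd': array([-0.05845252,  0.00738889, -0.0723022 ,  0.08899731, -0.02791039,
       -0.00660075]), 'joint_efforts': array([-2.63185511e-04, -5.20396757e+01,  4.64796853e+01,  1.66086538e-02,
       -3.30932960e-05, -1.36614381e-05]), 'ee_pos': array([ 0.23706452, -0.49605026,  0.24755667]), 'tcp_rot': array([-1.79920425e+02,  1.39846057e-04,  2.55429552e+01]), 'wrist_force': array([ 0.4710076 ,  0.13019381, -0.43351428]), 'torque': array([-0.01790419, -0.02552238, -0.03649417]), 'opening': 0.0853671038780831}
```

View pics/top.png

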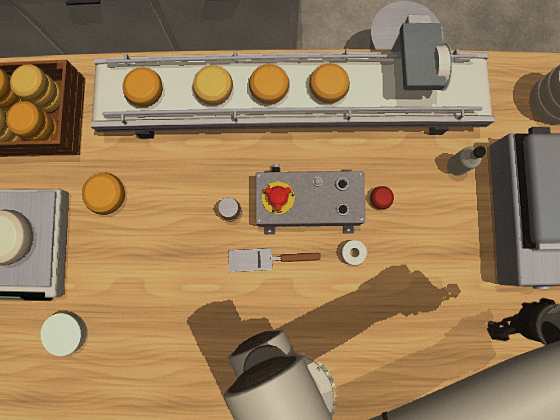

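View pics/side.png

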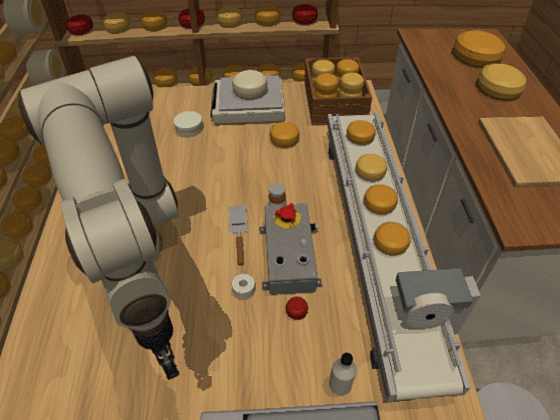

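The top view shows the box at cols 255–365, rows 170–227. The red mushroom is at (278,197), reset at (343,209), start at (343,184), mustard at (229,208) and the small cheese at (381,197). The side view agrees with this.

```bash
python3 - <<'E'
from h import *
W=np.load("top.npy"); img=cv2.imread("pics/top.png")
r=np.zeros((420,560),bool); r[160:240,245:375]=1
z=W[...,2]; m=r&(abs(z-.085)<.006); P=W[m]
print("lid z",np.median(P[:,2]),len(P))
rect=cv2.minAreaRect(P[:,:2].astype(np.float32)); print(rect)
b,g,rr=[img[...,i].astype(int) for i in range(3)]
red=(rr>120)&(g<60)&(b<60)&r
Q=W[red]; print("red",len(Q),np.nanmedian(Q,0),np.nanmax(Q[:,2]))
for c in [(343,209),(343,184),(318,182),(229,208),(381,197),(352,253),(278,197),(465,160)]:
    print(c,W[c[1],c[0]])
from scipy.optimize import minimize
c=cv2.minEnclosingCircle(Q[:,:2].astype(np.float32));print(c)
E
```

```text
lid z 0.08670918111685283 4701
((0.5365157127380371, -0.060222089290618896), (0.14088240265846252, 0.28719794750213623), 0.28265199065208435)
red 381 [0.53632264 0.02457005 0.12168705] 0.13216084699433123
(343, 209) [ 0.50138411 -0.14441075  0.1032257 ]
(343, 184) [ 0.56892108 -0.14706589  0.09501411]
(318, 182) [ 0.57280742 -0.08035403  0.10467641]
(229, 208) [0.50779346 0.15445603 0.08584861]
(381, 197) [ 0.54130602 -0.25727629  0.04539673]
(352, 253) [ 0.39070459 -0.18093326 -0.00196332]
(278, 197) [0.53032755 0.02445053 0.12611075]
(465, 160) [ 0.62723958 -0.4680489   0.1210172 ]
((0.5353979468345642, 0.02555452659726143), 0.03608575090765953)
```

```bash
python3 -m handwheel '[[0.0309,-0.0213,0,0,0,0],[0.0309,-0.0213,0,0,0,0],[0.0309,-0.0213,0,0,0,0],[0.0309,-0.0213,0,0,0,0],[0.0309,-0.0213,0,0,0,0],[0.0309,-0.0213,0,0,0,0],[0.0309,-0.0213,0,0,0,0],[0.0309,-0.0213,0,0,0,0]]' -1
python3 -m handwheel '[[0.0309,-0.0213,0,0,0,0],[0.0309,-0.0213,0,0,0,0],[0.0309,-0.0213,0,0,0,0],[0.0309,-0.0213,0,0,0,0],[0.0309,-0.0213,0,0,0,0],[0.0309,-0.0213,0,0,0,0],[0.0309,-0.0213,0,0,0,0],[0.0309,-0.0213,0,0,0,0]]'
python3 -m handwheel '[[0,0,0,0,0,3.2],[0,0,0,0,0,3.2],[0,0,0,0,0,3.2],[0,0,0,0,0,3.2],[0,0,0,0,0,3.2],[0,0,0,0,0,3.2],[0,0,0,0,0,3.2],[0,0,0,0,0,3.1]]'
python3 - <<'E'
from h import *
img,W,o=cloud("wrist"); print(o["ee_pos"],o["tcp_rot"],o["q"])
cv2.imwrite("pics/w1.png",img[...,::-1]); np.save("w1.npy",W)
E
```

```text
time: 0.77
ee_pos: [0.3871, -0.2342, 0.2481]
tcp_rot: [-180.0, 0.0, 25.5]
wrist_force: [0.4, -0.4, 0.9]
opening: -0.0001
time: 1.43
ee_pos: [0.5368, 0.0264, 0.248]
tcp_rot: [-180.0, 0.0, 25.6]
wrist_force: [0.5, 0.2, -0.3]
opening: -0.0002
time: 2.1
ee_pos: [0.5364, 0.0133, 0.2479]
tcp_rot: [-179.5, 0.0, 1.1]
wrist_force: [-0.2, -0.1, 0.3]
opening: 0.0001
[0.53640244 0.01334572 0.24785556] [-1.79454094e+02  4.77485994e-02  1.14785305e+00] [  1.15256493   3.15863033   8.10313637  94.99220975   0.54590966
 180.00471209]
```

View pics/w1.png

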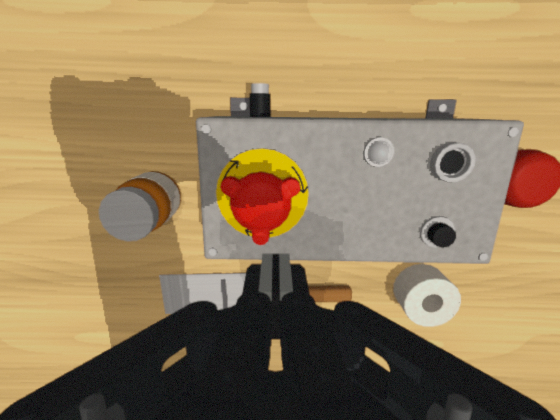

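The wrist view shows the mushroom at (262,200) with a lobe at (260,237) pointing at the robot, reset at (440,233) and start at (453,160). Joint 6 has reached its limit, so I'll turn back to a yaw of about 10° and measure the buttons.

```bash
python3 -m handwheel '[[0,-0.0015,0,0,0,-1.2],[0,-0.0015,0,0,0,-1.2],[0,-0.0015,0,0,0,-1.2],[0,-0.0015,0,0,0,-1.2],[0,-0.0015,0,0,0,-1.2],[0,-0.0015,0,0,0,-1.2],[0,-0.0015,0,0,0,-1.2],[0,-0.0015,0,0,0,-1.2]]'
python3 - <<'E'
from h import *
print(monitor.get_obs()["q"], monitor.get_obs()["tcp_rot"])
W=np.load("w1.npy"); img=cv2.imread("pics/w1.png").astype(int)
b,g,r=img[...,0],img[...,1],img[...,2]
box=np.zeros((420,560),bool); box[120:250,200:520]=1
Lid=W[box&(abs(W[...,2]-.086)<.006)]; print("lid z",np.median(Lid[:,2]),cv2.minAreaRect(Lid[:,:2].astype(np.float32)))
box[:,330:]=0
m=box&(r>90)&(g<60)&(b<60)&(W[...,2]>.1); Q=W[m]
print(len(Q),"encl",cv2.minEnclosingCircle(Q[:,:2].astype(np.float32)),"zmax",np.percentile(Q[:,2],[50,98]))
y=(r>150)&(g>120)&(b<60)&box&(abs(W[...,2]-.087)<.006); Y=W[y]
print("plate",cv2.minEnclosingCircle(Y[:,:2].astype(np.float32)))
top=Q[Q[:,2]>np.percentile(Q[:,2],98)-.004]; print("dometop",top[:,:2].mean(0))
T=W[225:245,425:460].reshape(-1,3); t=T[T[:,2]>.097]; print("reset",t.mean(0),cv2.minEnclosingCircle(t[:,:2].astype(np.float32)))
# sphere fit of dome
from scipy.optimize import least_squares
c=Q[np.hypot(*(Q[:,:2]-top[:,:2].mean(0)).T)<.024]
s=least_squares(lambda p:np.linalg.norm(c-p[:3],axis=1)-p[3],[.5365,.025,.09,.035],loss='soft_l1',f_scale=.001).x; print("sphere",s)
i=np.argmin(Q[:,0]); print("lobe end",Q[i])
E
```

```text
time: 2.82
ee_pos: [0.5354, 0.0243, 0.2484]
tcp_rot: [-179.5, -0.1, 10.8]
wrist_force: [0.7, -0.2, 0.5]
opening: -0.0002
[  2.34360422   3.0279169    8.02870169  94.99248558   0.52026616
 171.51331711] [-1.79486655e+02 -8.49879557e-02  1.08299441e+01]
lid z 0.0853965320398499 ((0.5439258813858032, -0.0567622035741806), (0.12580639123916626, 0.2905524969100952), 1.3089021444320679)
3443 encl ((0.5373836159706116, 0.027888046577572823), 0.0371377095580101) zmax [0.12056886 0.12316044]
plate ((0.5369216203689575, 0.028206679970026016), 0.043712422251701355)
dometop [0.53815698 0.02760567]
reset [ 0.50591979 -0.14103594  0.10079753] ((0.5051645636558533, -0.14198775589466095), 0.011368515901267529)
sphere [0.53633576 0.02794061 0.05071167 0.07244211]
lobe end [0.50034661 0.02766141 0.11890733]
```

```bash
python3 -m handwheel '[[0.0016,-0.0024,0.0126,0,0,0],[0,0,0.0126,0,0,0],[0,0,0.0126,0,0,0],[0,0,0.0126,0,0,0],[0,0,0.0126,0,0,0],[0,0,0.0126,0,0,0],[0,0,0.0126,0,0,0],[0,0,0.0126,0,0,0]]'
python3 -m handwheel '[[0,0,0.004,0,0,0],[0,0,0.004,0,0,0],[0,0,0.002,0,0,0],[0,0,0.002,0,0,0],[0,0,0.002,0,0,0],[0,0,0.001,0,0,0],[0,0,0,0,0,0],[0,0,0,0,0,0]]'
```

```text
time: 3.48
ee_pos: [0.5365, 0.0277, 0.1467]
tcp_rot: [-179.5, -0.1, 10.7]
wrist_force: [-0.1, 0.4, 0.1]
opening: 0.0004
time: 4.15
ee_pos: [0.5365, 0.0277, 0.1339]
tcp_rot: [-179.5, -0.1, 10.7]
wrist_force: [-5.0, -0.8, 7.8]
opening: 0.0002
```

```bash
python3 -m handwheel '[[0,0,0.001,0,0,0],[0,0,0.001,0,0,0],[0,0,0.001,0,0,0],[0,0,0.001,0,0,0],[0,0,0.001,0,0,0],[0,0,0,0,0,0],[0,0,0,0,0,0],[0,0,0,0,0,0]]'
```

```text
time: 4.82
ee_pos: [0.5368, 0.0278, 0.1284]
tcp_rot: [-179.5, -0.2, 10.7]
wrist_force: [-2.2, -0.4, 6.4]
opening: 0.0001
```

```bash
python3 -m handwheel '[[0,0,-0.012,0,0,0],[0,0,-0.012,0,0,0],[0,0,-0.012,0,0,0],[-0.014,0.008,0,0,0,0],[-0.014,0.008,0,0,0,0],[-0.014,0.008,0,0,0,0],[0,0,0,0,0,0],[0,0,0,0,0,0]]'
python3 - <<'E'
from h import *
img,W,o=cloud("wrist"); print(o["ee_pos"],o["tcp_rot"],o["wrist_force"])
cv2.imwrite("pics/w2.png",img[...,::-1]); np.save("w2.npy",W)
b,g,r=[img[...,i].astype(int) for i in (2,1,0)]
Q=W[(r>90)&(g<60)&(b<60)&(W[...,2]>.09)&(np.hypot(W[...,0]-.537,W[...,1]-.028)<.045)]
print(len(Q),np.percentile(Q[:,2],[50,98]),cv2.minEnclosingCircle(Q[:,:2].astype(np.float32)))
E
```

```text
time: 5.48
ee_pos: [0.4999, -0.0042, 0.1647]
tcp_rot: [-179.5, -0.2, 10.6]
wrist_force: [-0.3, 0.2, 0.9]
opening: -0.0002
[ 0.49993071 -0.00416498  0.16467298] [-179.50070669   -0.18401461   10.64152353] [-0.2654215   0.1739101   0.92374659]
8184 [0.12067306 0.1231462 ] ((0.5368676781654358, 0.02765747345983982), 0.03756413236260414)
```

View pics/w2.png

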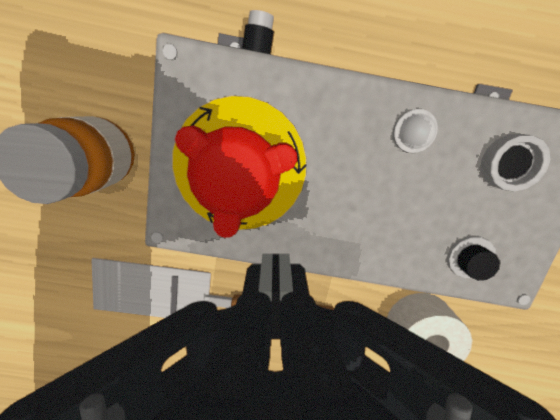

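The wrist image shows the head at (232,170), the lobe end at (227,225) and the fingertips at (275,265). Its top still measures at the "out" height, so I'll cross-check with the top and side cameras.

```bash
python3 - <<'E'
from h import *
for n in ("top","side"):
    W0=np.load(n+".npy"); i0=cv2.imread(f"pics/{n}.png")[...,::-1]
    img,W,o=cloud(n)
    for im,w in ((i0,W0),(img,W)):
        r,g,b=[im[...,k].astype(int) for k in range(3)]
        m=(r>110)&(g<60)&(b<60)&(np.hypot(w[...,0]-.537,w[...,1]-.028)<.045)&(w[...,2]>.09)
        v,u=np.nonzero(m); Q=w[m]
        print(n,len(Q),np.percentile(Q[:,2],[50,90]).round(4),u.mean(),v.mean(),v.min())
W=np.load("w2.npy")
f=W[255:300,255:300].reshape(-1,3)
print("lid",np.nanmedian(W[180:220,320:400,2]), "reset",W[262,478])
print("fingers",W[258:300:6,275])
E
```

```text
top 380 [0.1217 0.1253] 277.63684210526316 195.45263157894738 186Traceback (most recent call last):
  File "<stdin>", line 9, in <module>
    return _quantile_unchecked(
        a, q, axis, out, overwrite_input, method, keepdims, weights)
    return _ureduce(a,
                    func=_quantile_ureduce_func,
    ...<5 lines>...
                    overwrite_input=overwrite_input,
                    method=method)
    r = func(a, **kwargs)
    result = _quantile(arr,
                       quantiles=q,
    ...<2 lines>...
                       out=out,
                       weights=wgt)
    slices_having_nans = np.isnan(arr[-1, ...])
                                  ~~~^^^^^^^^^
IndexError: index -1 is out of bounds for axis 0 with size 0
```

```bash
python3 - <<'E'
from h import *
W0=np.load("side.npy"); i0=cv2.imread("pics/side.png")[...,::-1]
img,W,o=cloud("side"); cv2.imwrite("pics/s2.png",cv2.resize(img[180:280,220:360,::-1],None,fx=5,fy=5))
for im,w in ((i0,W0),(img,W)):
    r,g,b=[im[...,k].astype(int) for k in range(3)]
    m=(r>110)&(g<60)&(b<60); m[:190]=0;m[230:]=0;m[:,:260]=0;m[:,320:]=0
    v,u=np.nonzero(m); Q=w[m]
    print(len(Q),np.nanpercentile(Q[:,2],[50,90]) if len(Q) else 0,u.mean(),v.mean())
W=np.load("w2.npy")
print("lid",np.nanmedian(W[180:220,320:400,2]), "reset",W[262,478])
print("fingers",W[258:300:6,275])
E
```

```text
198 [0.12081159 0.12469343] 286.7676767676768 211.68686868686868
79 [0.12021968 0.12472413] 290.56962025316454 213.9873417721519
lid 0.08530253039477702 reset [ 0.50667143 -0.13693214  0.10237908]
fingers [[ 0.51063222 -0.00167244  0.15764461]
 [ 0.51125517 -0.00163003  0.16491725]
 [ 0.510516   -0.00181167  0.16904548]
 [ 0.51037433 -0.00188902  0.17396942]
 [ 0.51031945 -0.00194804  0.17869841]
 [ 0.5101196  -0.00202853  0.18286325]
 [ 0.50889333 -0.00228253  0.18511197]]
```

```bash
python3 - <<'E'
from h import *
W=np.load("w2.npy"); o=monitor.get_obs()
T=(W-np.array(o["ee_pos"]))@R.from_euler('xyz',o["tcp_rot"],degrees=True).as_matrix()
m=(abs(T[...,1])<.02)&(abs(T[...,0])<.02)&(T[...,2]>-.02)&(T[...,2]<.03)
for z in np.arange(-.02,.03,.004):
    k=m&(T[...,2]>=z)&(T[...,2]<z+.004); Q=T[k]
    if len(Q): print(round(z,3),len(Q),Q[:,0].max().round(4),Q[:,1].min().round(4),Q[:,1].max().round(4))
E
python3 -m handwheel '[[0.014,-0.008,0,0,0,0],[0.014,-0.008,0,0,0,0],[0.014,-0.008,0,0,0,0],[0,0,0.01,0,0,0],[0,0,0.01,0,0,0],[0,0,0.01,0,0,0],[0,0,0,0,0,0],[0,0,0,0,0,0]]'
python3 -m handwheel '[[0,0,0.0015,0,0,0],[0,0,0.0015,0,0,0],[0,0,0.0015,0,0,0],[0,0,0.0015,0,0,0],[0,0,0.0015,0,0,0],[0,0,0.0015,0,0,0],[0,0,0.0015,0,0,0],[0,0,0.0015,0,0,0]]'
```

```text
-0.02 184 0.0112 -0.0132 0.0137
-0.016 307 0.0113 -0.0131 0.0139
-0.012 308 0.0112 -0.0131 0.0137
-0.008 273 0.011 -0.013 0.0138
-0.004 251 0.0112 -0.0131 0.0138
0.0 257 0.011 -0.0133 0.0139
0.004 193 0.011 -0.0125 0.0131
0.008 124 0.0109 -0.011 0.0125
0.012 23 0.0103 -0.0058 0.0064
time: 6.3
ee_pos: [0.5356, 0.0275, 0.1326]
tcp_rot: [-179.5, 0.0, 10.7]
wrist_force: [-0.0, 0.6, 0.4]
opening: 0.0001
time: 6.97
ee_pos: [0.5368, 0.0276, 0.1275]
tcp_rot: [-179.5, -0.4, 10.7]
wrist_force: [-20.2, -3.3, 52.8]
opening: 0.0001
```

```bash
python3 -m handwheel '[[0,0,-0.012,0,0,0],[0,0,-0.012,0,0,0],[0,0,-0.012,0,0,0],[-0.014,0.008,0,0,0,0],[-0.014,0.008,0,0,0,0],[-0.014,0.008,0,0,0,0],[0,0,0,0,0,0],[0,0,0,0,0,0]]'
python3 - <<'E'
from h import *
img,W,o=cloud("wrist"); print(o["ee_pos"],o["tcp_rot"],o["wrist_force"])
cv2.imwrite("pics/w3.png",img[...,::-1]); np.save("w3.npy",W)
i2=cv2.imread("pics/w2.png")[...,::-1]; W2=np.load("w2.npy")
for im,w in ((i2,W2),(img,W)):
  r,g,b=[im[...,i].astype(int) for i in range(3)]
  Q=w[(r>90)&(g<60)&(b<60)&(w[...,2]>.09)&(np.hypot(w[...,0]-.537,w[...,1]-.028)<.045)]
  print(len(Q),np.percentile(Q[:,2],[50,98]),cv2.minEnclosingCircle(Q[:,:2].astype(np.float32)))
  print(w[170,232],w[120:230:10,232,2].round(4))
E
```

```text
time: 7.63
ee_pos: [0.4996, -0.0042, 0.1577]
tcp_rot: [-179.5, -0.1, 10.6]
wrist_force: [-0.3, 0.7, -0.2]
opening: -0.0002
[ 0.49963037 -0.00415822  0.15770614] [-1.79487751e+02 -1.07064094e-01  1.06365109e+01] [-0.32632561  0.73538389 -0.1938201 ]
8184 [0.12067306 0.1231462 ] ((0.5368676781654358, 0.02765747345983982), 0.03756413236260414)
[0.54087588 0.0281275  0.12247999] [0.0874 0.117  0.1215 0.1218 0.1231 0.1225 0.1207 0.1224 0.122  0.1208
 0.1193]
8076 [0.11231134 0.11482325] ((0.5369640588760376, 0.02755851112306118), 0.03743235766887665)
[0.54035466 0.02822154 0.11464269] [0.0878 0.1095 0.1139 0.1135 0.1133 0.1146 0.1135 0.1139 0.1138 0.112
 0.1114]
```

View pics/w3.png

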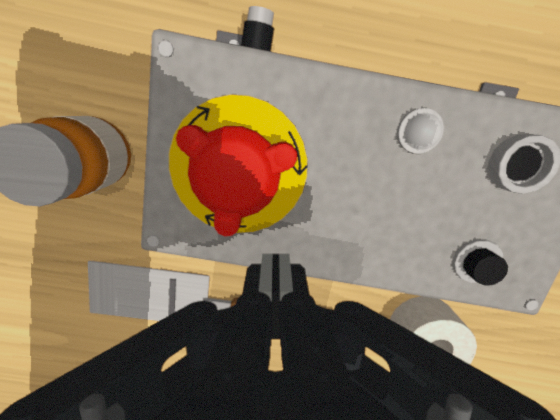

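The head is now latched, with its top at 0.1145, about 8 mm lower. It's at (233,170) in the image, with the lobe end at (227,230). Next I'll go down beside that lobe and push it towards +y.

```bash
python3 -m handwheel '[[0,0,0.0063,0,0,0],[0,0,0.0063,0,0,0],[0,0,0.0063,0,0,0],[0,0,0.0063,0,0,0],[0,0,0.0063,0,0,0],[0,0,0.0063,0,0,0],[0,0,0.0063,0,0,0],[0,0,0.0063,0,0,0]]'
python3 -m handwheel '[[0.0004,-0.002,0,0,0,0],[0.0004,-0.002,0,0,0,0],[0.0004,-0.002,0,0,0,0],[0.0004,-0.002,0,0,0,0],[0.0004,-0.002,0,0,0,0],[0.0004,-0.002,0,0,0,0],[0.0004,-0.002,0,0,0,0],[0,0,0,0,0,0]]'
```

```text
time: 8.35
ee_pos: [0.4996, -0.0033, 0.1062]
tcp_rot: [-179.5, -0.1, 10.7]
wrist_force: [-0.5, -0.4, 0.2]
opening: 0.0001
time: 9.02
ee_pos: [0.4996, 0.0112, 0.1071]
tcp_rot: [-179.5, -0.1, 10.7]
wrist_force: [-2.3, -1.9, 1.4]
opening: -0.0003
```

```bash
python3 -m handwheel '[[0.0003,-0.0015,0,0,0,0],[0.0003,-0.0015,0,0,0,0],[0.0003,-0.0015,0,0,0,0],[0.0003,-0.0015,0,0,0,0],[0.0003,-0.0015,0,0,0,0],[0.0003,-0.0015,0,0,0,0],[0,0,0,0,0,0],[0,0,0,0,0,0]]'
python3 - <<'E'
from h import *
img,W,o=cloud("wrist"); print(o["ee_pos"],o["wrist_force"])
cv2.imwrite("pics/w4.png",img[...,::-1])
r,g,b=[img[...,i].astype(int) for i in range(3)]; w=W
Q=w[(r>90)&(g<60)&(b<60)&(w[...,2]>.09)&(np.hypot(w[...,0]-.537,w[...,1]-.028)<.045)]
print(len(Q),np.percentile(Q[:,2],[50,98]))
E
```

```text
time: 9.68
ee_pos: [0.5, 0.0202, 0.1072]
tcp_rot: [-179.5, -0.1, 10.7]
wrist_force: [-1.3, -2.3, -0.7]
opening: -0.0002
[0.50003029 0.02019005 0.10719086] [-1.27769213 -2.29978799 -0.72176447]
16336 [0.1207131  0.12309469]
```

View pics/w4.png

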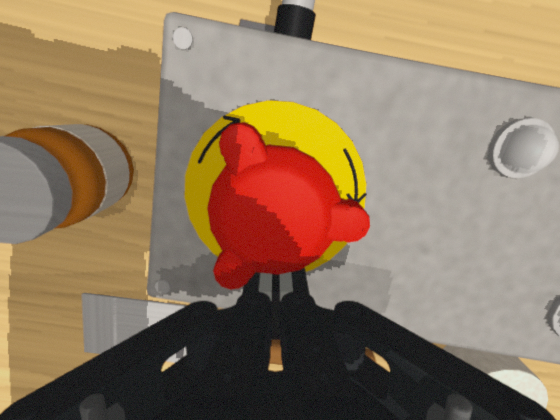

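The head is out again (top 0.123) and turned about 0.5 rad; the pushed lobe is at (232,268), with the fingers beside it at (275,285). I'll back off, rise and go to reset.

```bash
python3 -m handwheel '[[-0.0008,0.004,0,0,0,0],[-0.0008,0.004,0,0,0,0],[-0.0008,0.004,0,0,0,0],[-0.0008,0.004,0,0,0,0],[-0.0008,0.004,0,0,0,0],[-0.0008,0.004,0,0,0,0],[-0.0008,0.004,0,0,0,0],[0,0,-0.015,0,0,0]]'
python3 -m handwheel '[[0,0,-0.02,0,0,0],[0,0,-0.015,0,0,0],[-0.0042,0.0226,0,0,0,0],[-0.0042,0.0226,0,0,0,0],[-0.0042,0.0226,0,0,0,0],[-0.0042,0.0226,0,0,0,0],[-0.0042,0.0226,0,0,0,0],[-0.0042,0.0226,0,0,0,0]]'
python3 - <<'E'
from h import *
img,W,o=cloud("wrist"); print(o["ee_pos"],o["wrist_force"])
cv2.imwrite("pics/w5.png",img[...,::-1])
k=np.argwhere((abs(W[...,2]-.1015)<.004)&(np.hypot(W[...,0]-.505,W[...,1]+.142)<.018))
Q=W[k[:,0],k[:,1]]; print(len(Q),np.median(Q,0),cv2.minEnclosingCircle(Q[:,:2].astype(np.float32)))
E
```

```text
time: 10.4
ee_pos: [0.4984, -0.0093, 0.1196]
tcp_rot: [-179.4, 0.1, 10.7]
wrist_force: [0.1, 0.7, -0.8]
opening: 0.0004
time: 11.07
ee_pos: [0.4999, -0.1482, 0.1557]
tcp_rot: [-179.5, -0.1, 10.7]
wrist_force: [0.6, 0.2, 0.1]
opening: -0.0002
[ 0.49991872 -0.14818109  0.15570897] [0.61737163 0.23950908 0.12968136]
916 [ 0.50507502 -0.14236696  0.1012685 ] ((0.5042238235473633, -0.14243823289871216), 0.011068550869822502)
```

View pics/w5.png

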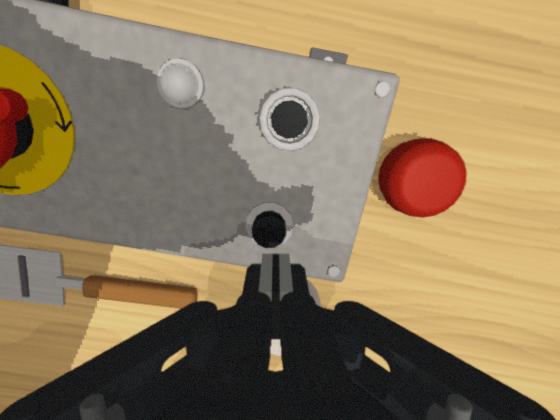

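Reset shows at (268,230) and start at (290,120). The label roll and the small cheese stay well below the gripper. Aligning over reset and pressing.

```bash
python3 -m handwheel '[[0.0056,-0.0049,0,0,0,0],[0,0,0.007,0,0,0],[0,0,0.007,0,0,0],[0,0,0.007,0,0,0],[0,0,0.007,0,0,0],[0,0,0.006,0,0,0],[0,0,0,0,0,0],[0,0,0,0,0,0]]'
python3 -m handwheel '[[0,0,0.0015,0,0,0],[0,0,0.0015,0,0,0],[0,0,0.0015,0,0,0],[0,0,0.0015,0,0,0],[0,0,0.0015,0,0,0],[0,0,0.0015,0,0,0],[0,0,0,0,0,0],[0,0,0,0,0,0]]'
```

```text
time: 11.78
ee_pos: [0.5043, -0.1404, 0.1212]
tcp_rot: [-179.5, -0.0, 10.7]
wrist_force: [0.7, 0.6, -0.3]
opening: 0.0
time: 12.45
ee_pos: [0.5048, -0.1407, 0.1132]
tcp_rot: [-179.5, -0.1, 10.7]
wrist_force: [-0.1, 0.0, 3.5]
opening: -0.0001
```

```bash
python3 -m handwheel '[[0,0,0.0008,0,0,0],[0,0,0.0008,0,0,0],[0,0,0.0008,0,0,0],[0,0,0,0,0,0],[0,0,0,0,0,0],[0,0,0,0,0,0],[0,0,0,0,0,0],[0,0,0,0,0,0]]'
```

```text
time: 13.12
ee_pos: [0.5049, -0.1407, 0.1128]
tcp_rot: [-179.6, -0.2, 10.7]
wrist_force: [-6.8, 1.6, 21.0]
opening: -0.0004
```

Hard stop reached at 21 N, so reset is fully in. Lifting away and checking.

```bash
python3 -m handwheel '[[0,0,-0.01,0,0,0],[0,0,-0.015,0,0,0],[0,0,-0.02,0,0,0],[0,0,-0.02,0,0,0],[-0.02,0.01,-0.02,0,0,0],[-0.02,0.01,-0.02,0,0,0],[-0.02,0.01,-0.02,0,0,0],[-0.02,0.01,-0.02,0,0,0]]'
python3 -m handwheel '[[-0.02,0.01,-0.02,0,0,0],[-0.02,0.01,-0.02,0,0,0],[-0.02,0.01,0,0,0,0],[-0.02,0.01,0,0,0,0],[0,0,0,0,0,0],[0,0,0,0,0,0],[0,0,0,0,0,0],[0,0,0,0,0,0]]'
python3 - <<'E'
from h import *
img,W,o=cloud("wrist"); print(o["ee_pos"],o["wrist_force"])
a=img
r,g,b=[a[...,i].astype(int) for i in range(3)]
Q=W[(r>90)&(g<60)&(b<60)&(W[...,2]>.09)&(np.hypot(W[...,0]-.537,W[...,1]-.028)<.045)]
if len(Q):
  print("head",np.percentile(Q[:,2],[50,98]),"lobe end",Q[np.argmin(Q[:,0])])
k=W[np.hypot(W[...,0]-.5045,W[...,1]+.1424)<.007]; print("reset",np.median(k[:,2]) if len(k) else None)
k=W[np.hypot(W[...,0]-.572,W[...,1]+.143)<.006]; print("start",np.median(k[:,2]) if len(k) else None)
img,W,o=cloud("top"); W0=np.load("top.npy")
cv2.imwrite("pics/end.png",np.hstack([cv2.resize(a,(400,300)),cv2.resize(img,(400,300))])[...,::-1])
E
```

```text
time: 13.78
ee_pos: [0.4325, -0.1963, 0.2554]
tcp_rot: [-179.5, -0.1, 10.7]
wrist_force: [0.4, 0.1, -0.5]
opening: -0.0003
time: 14.45
ee_pos: [0.3627, -0.2502, 0.294]
tcp_rot: [-179.5, -0.1, 10.7]
wrist_force: [-0.1, 0.3, 0.1]
opening: -0.0001
[ 0.36270222 -0.25016519  0.29399292] [-0.114085    0.29336304  0.14836996]
reset 0.10159367504546449
start None
```

View pics/end.png

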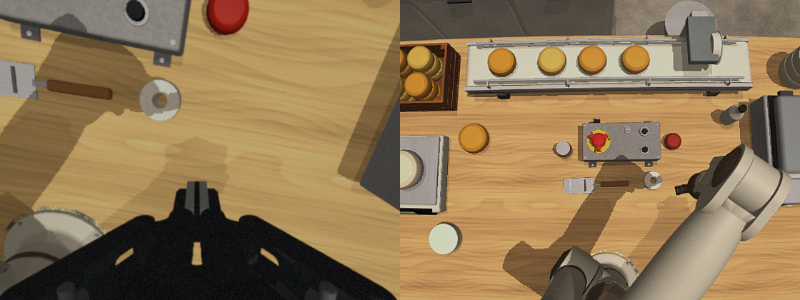

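The final views show reset back out at (137,10) in the left picture. In the right picture the head at (599,141) has its lobes as at the start, and all the loose things are in place. One numeric check from the top camera, then I'll hand in.

```bash
python3 - <<'E'
from h import *
img,W,o=cloud("top"); W0=np.load("top.npy"); i0=cv2.imread("pics/top.png")[...,::-1]
for im,w in ((i0,W0),(img,W)):
    r,g,b=[im[...,k].astype(int) for k in range(3)]
    m=(r>110)&(g<60)&(b<60)&(np.hypot(w[...,0]-.537,w[...,1]-.026)<.045)&(w[...,2]>.09)
    Q=w[m]; print(len(Q),np.percentile(Q[:,2],[50,90]).round(4),Q[np.argmin(Q[:,0])].round(4))
d=np.abs(img.astype(int)-i0).max(-1)[165:275,50:400]; print("changed px near box/things:",(d>60).sum())
print(order.job_done())
E
```

```text
380 [0.1217 0.1253] [0.4996 0.022  0.1241]
379 [0.1218 0.1252] [0.4997 0.022  0.1229]
changed px near box/things: 2968
the job is handed in; nothing more can be done
None
```

The opening check is done and handed in at about 14.5 s; no verdict was reported.

**What I did**
- **Latching:** I pressed the mushroom with the shut fingertips. The first press seemed deep enough, but the camera showed the head still out. I pressed again to the hard stop, and the head then stayed latched, its top about 8 mm lower.
- **Twisting:** I pushed the lobe facing the robot towards +y from the side, with the fingers beside the head. It unlatched at about 0.5 rad and sprang out.
- **Reset:** I pressed the reset button to its hard stop, let it come back out and moved the arm clear.

**Last checks**
- **Mushroom:** head height and lobe position match the first picture (0.1218 m against 0.1217 m), so it is out and untwisted.
- **Reset:** the cap is back at its starting height.
- **Loose things:** they look unmoved in the top view, judged by eye only. The image difference around them was 2968 pixels; I take that to be the arm and its shadow, but I did not check.
- **Start button:** its final height was out of view of the wrist camera, so I have no number for it. The fingers never went near it.

**Not ideal**
- The second press peaked at 53 N on the wrist. That is under the 120 N wrist limit, and only the fingertips touched, but it was more than intended.
- Joint 6 briefly read 180.005° against its 180° limit while I was first turning the wrist. I turned back at once.

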